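# Open the cooling-water gate valve on the welding bench and back it off

## Task

Before welding, open the larger of the two crank-wheel gate valves on the bench: wind its wheel counter-clockwise (seen from above) by the upright crank handle until it comes up against its open stop, more than one full turn. Then back it off a quarter turn clockwise so that it cannot seize, and let go. Leave the smaller valve's wheel as it stands.

Things in the scene. Friction and masses are not known exactly. Their poses are not given: they have to be found in the camera images.
- valve_wheel (a joint): Angle of the larger valve's wheel about its vertical stem, rad; grows counter-clockwise seen from above (opening). 0 is shut, the rigid open stop is at 12.57 (two full turns). It starts between 1.3 and 5.3 (1.15 to 1.8 turns left). It stays where it is left; turning takes 2 to 3 N at the handle. The handle's angle about the stem, from valve_hub's x axis, equals this value.
- valve_hub (a point): Stem axis of the larger valve, 143 mm above the table, level with the top of its dark steel wheel (three spokes, 142 mm across). Below: brass valve in a steel pipe along this point's y, on a fixed 100 x 190 mm foot plate. The point does not turn with the wheel: z up, x within 0.35 rad of straight away from the robot. At the open stop the handle lies on this +x (far) side.
- valve_handle (a point): Centre, half-way up, of the upright handle on the larger wheel's rim: black round plastic grip 22 mm in diameter, 52 mm tall (145 to 197 mm above the table), 65 mm from the stem axis. It revolves freely on its pin, so it can be held fast without turning the hand while carried round the stem. The point turns with the wheel, x pointing outwards.
- small_handle (a point): Centre of the handle (black, 16 mm in diameter, 32 mm tall, top 134 mm above the table) on the smaller, lower valve: wheel 92 mm across, handle 40 mm from its stem. A bystander, to be left alone. The valves stand side by side, either way round, stems at least 0.29 m apart. All else within 0.2 m of the larger valve is lower than 160 mm.
Not all that is in view belongs to the job. What is shaped like the part that bears valve_wheel but white is not meant.

How it is judged:
By the outcome, as a careful person would: the job done as asked, in the order asked, and still so for the second after the job is handed in, with the robot touching nothing.
It also fails if it takes over 54 s, if anything falls off the work surface, if the arm or the gripper's body presses on something with over 40 N, if the wrist force passes 120 N, or if a joint passes its speed limit or range.

## Robot

A 7-joint arm with a two-finger parallel gripper is mounted at the origin on the work surface. World frame = base frame: x ahead of the robot, y to its left, z up, the work surface at z = 0. Lengths are in mm, angles in degrees, forces in N, time in s.
With the tool pointing down it reaches from about 425 to 925 mm from the base axis. Payload 6.8 kg.
Tool frame: the origin (TCP) lies between the finger pads; the fingertips stand 19 mm ahead of it and the grasp point (between the pads) is the TCP; y points along the fingers, z is the direction in which the jaws open and shut, and the axes are right-handed (so a half turn about y gives the same grasp; the last joint's range is limited). The gripper opens to 88 mm and grips with 3 to 60 N. Pads are 20 mm wide; open, the fingers measure 115 mm over their backs; the gripper's body (75 mm by 178 mm) begins 61 mm behind the grasp point.
Start: joints at [-70.709, 27.33, 1.283, 89.118, -0.659, 63.558, -4.761], TCP at [290.436, 609.339, 241.664] pointing down, gripper open.
Joint ranges: [-169.35, 169.35], [-19.33, 120.38], [-80.79, 83.38], [13.8, 139.57], [-78.32, 258.32], [9.67, 109.79], [-169.56, 169.56]. Speed limits (degrees/s): [136.94, 136.94, 180, 180, 180, 180, 180].

## Interface

Orientations are given as a 3x3 rotation matrix whose columns are the frame's x, y, z axes.
In Python, from workcell import sense, camera, camera_params, finish_job gives the robot as it stands.
- The arm moves only by the tool arm_command, never from a script. Its argument "series" is a list of rows, each a list of 7 numbers: the gripper's target within -1 to 1 (fully open at 1, half-way at 0, shut at -1), then the shift along the tool's x, y, z in mm, then the turn, a rotation vector about the tool's x, y, z in rad. A call has 1 to 20 rows; each row shifts and turns the commanded pose from where the row before left it, along the tool's axes as they then stand; what a row does not reach is not made up. A row lasts 1/12 s, in which the tool goes at most 41.7 mm and 7.16 degrees, less where a joint would pass 70% of its speed; a pose out of reach is approached as far as the arm can. A call is refused whole if a number of a shift passes 41.7 or a number of a turn 0.125, either way. A call with a gripper value outside its range is refused whole. The fingers move at their own pace and stop on an object; "squeeze" is the grip in N (left out, the last holds). Time passes only in rows, so rows that do not move let the fingers close. It gives the time, the measured TCP pose, the force and the opening at its end, in the units of the state.
- sense(): the state, without advancing time (a new reading comes with each control period).
- camera(name): name is "scene" or "top" or "wrist"; returns the picture (400x640x3 uint8, red, green, blue); there is no depth.
- camera_params(name): a dict with "intrinsics" (3x3 intrinsics, pixels), "cam_to_world" (4x4, takes a point from camera to world coordinates); the wrist camera has in their place "hand_eye" (4x4, takes a point from camera to tool coordinates, whose origin is the TCP and whose axes are the tool frame's). Camera axes: x right, y down, z forward; pixel columns grow to the right and rows downward; lengths in mm; the calibration is good to about 2 mm. A picture is of the moment at which its call begins: read the wrist's pose just before it. camera_params takes no time and is no camera call.
- finish_job(): hands the job in, once; it reports no verdict.
The state is a dict: "time": time; "qpos": joint angles; "qvel": joint speeds; "joint_torque": joint torques, N m; "ee_pos": TCP position; "tool_rot": TCP orientation; "force": force on the tool from outside, world axes, zero at the start; "ft_torque": the same for the moment, N m; "opening": opening from 0.0 (shut) to 1.0 (fully open).
Only numpy, scipy, OpenCV 4.12 (cv2) and the standard library are available. Lean on these libraries where they do the work, as an engineer would, in place of code of your own. Each camera call takes 0.05 s, during which the arm holds its last target.

## Working session

There is one attempt and no reset: what is moved stays moved. The work goes in short steps, Python scripts to look and compute and a tool call to move; the robot and the scene stay as the last step left them, time stands still between calls to the robot, and variables do not carry over. Pictures are saved under pics/ and viewed, and the job is handed in when it is done.

Besides the shell and the picture viewer there is one more tool, called after "Emit:" by a JSON object that holds its "name" and its "arguments". arm_command: Moves the arm, as the interface text tells. Its arguments: {"type":"object","properties":{"series":{"type":"array"},"squeeze":{"type":"number"}},"required":["series"]}

```bash
mkdir -p pics; python3 - <<'E'
from workcell import *
import cv2,numpy as np
np.set_printoptions(suppress=True,precision=3)
s=sense();print(s)
for n in("scene","top"):
    cv2.imwrite(f"pics/{n}0.png",camera(n)[...,::-1]);print(n,camera_params(n))
print(camera_params("wrist"))
E
```

```text
{'time': 0.0, 'qpos': array([-70.708,  27.375,   1.278,  89.176,  -0.659,  63.558,  -4.761]), 'qvel': array([ 0.02 ,  0.084,  0.105,  0.11 , -0.047, -0.042,  0.01 ]), 'joint_torque': array([ -0.001, -58.286,   1.534, -27.261,  -0.054,   0.017,   0.   ]), 'ee_pos': array([290.193, 608.828, 240.715]), 'tool_rot': array([[ 0.903, -0.001,  0.43 ],
       [-0.43 , -0.002,  0.903],
       [ 0.   , -1.   , -0.002]]), 'force': array([ 0.241, -0.434,  0.425]), 'ft_torque': array([-0.012, -0.008,  0.   ]), 'opening': 1.000732189607084}
scene {'intrinsics': array([[441.089,   0.   , 322.426],
       [  0.   , 441.089, 204.637],
       [  0.   ,   0.   ,   1.   ]]), 'cam_to_world': array([[  -0.59 ,    0.557,   -0.584, 1144.434],
       [   0.807,    0.397,   -0.436,  507.511],
       [  -0.011,   -0.729,   -0.684,  889.559],
       [   0.   ,    0.   ,    0.   ,    1.   ]])}
top {'intrinsics': array([[373.646,   0.   , 320.379],
       [  0.   , 373.646, 196.457],
       [  0.   ,   0.   ,   1.   ]]), 'cam_to_world': array([[  -0.003,   -0.98 ,    0.199,  304.927],
       [  -1.   ,    0.003,   -0.004,   29.44 ],
       [   0.003,   -0.199,   -0.98 , 1038.453],
       [   0.   ,    0.   ,    0.   ,    1.   ]])}
{'intrinsics': array([[342.767,   0.   , 316.568],
       [  0.   , 342.767, 197.6  ],
       [  0.   ,   0.   ,   1.   ]]), 'hand_eye': array([[  -0.001,    0.964,    0.264,  -72.074],
       [   0.   ,   -0.264,    0.964, -142.949],
       [   1.   ,    0.001,    0.   ,    0.637],
       [   0.   ,    0.   ,    0.   ,    1.   ]])}
```

View pics/scene0.png

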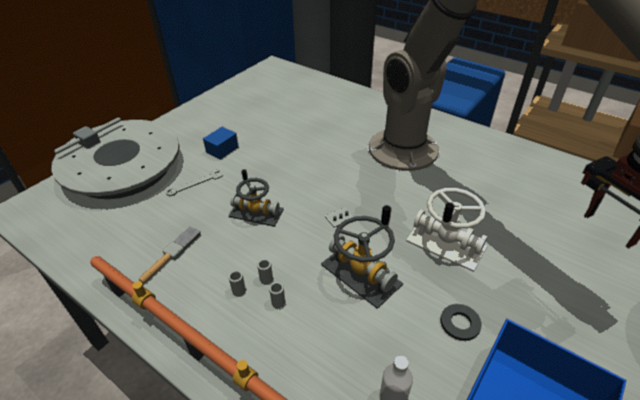

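View pics/top0.png

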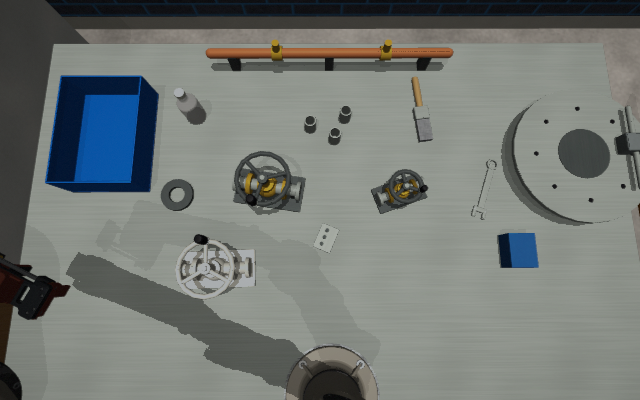

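The scene and top pictures show three crank valves. In the top view they are the large dark wheel at (263,180) with its handle at about (250,198), a white look-alike at (207,268) with its handle at (200,240), and a small valve at (403,187) with its handle at (423,188). The large dark one fits the description, so I'll check it in a close crop.

```bash
cat > h.py <<'E'
from workcell import *
import cv2,numpy as np
np.set_printoptions(suppress=True,precision=2)
def ray(n,u,v,st=None):
    p=camera_params(n);K=p["intrinsics"]
    if n=="wrist":
        T=np.eye(4);T[:3,:3]=st["tool_rot"];T[:3,3]=st["ee_pos"];M=T@p["hand_eye"]
    else: M=p["cam_to_world"]
    d=M[:3,:3]@np.linalg.inv(K)@[u,v,1]
    return M[:3,3],d/np.linalg.norm(d)
def onz(n,u,v,z,st=None):
    o,d=ray(n,u,v,st);return o+d*(z-o[2])/d[2]
def tri(a,b):
    (o,d),(p,e)=a,b
    t=np.linalg.lstsq(np.c_[d,-e],p-o,rcond=None)[0]
    A=o+t[0]*d;B=p+t[1]*e
    return (A+B)/2,np.linalg.norm(A-B)
E
python3 - <<'E'
from h import *
a=cv2.imread("pics/top0.png")[140:220,220:320];b=cv2.imread("pics/scene0.png")[195:305,310:410]
a=cv2.resize(a,(400,320),interpolation=cv2.INTER_CUBIC);b=cv2.resize(b,(400,440),interpolation=cv2.INTER_CUBIC)
o=np.zeros((440,800,3),np.uint8);o[:320,:400]=a;o[:,400:]=b
cv2.imwrite("pics/crop0.png",o)
E
```

```text
(no output)
```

View pics/crop0.png

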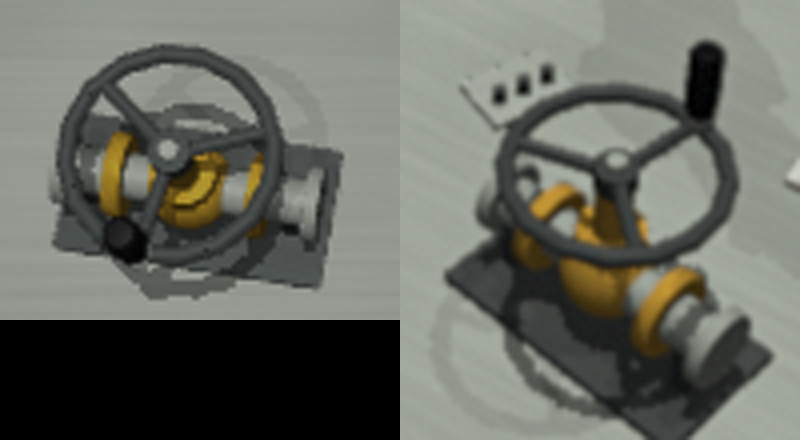

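The crop shows the large dark, three-spoke wheel on a brass valve, with the hub cap at top (262,177.5) and scene (364,235.5). The handle top is at top (251,198.5) and scene (387,207). Next I'll compute the points.

```bash
python3 - <<'E'
from h import *
T=lambda x,y:(220+x/4-.4,140+y/4-.4)
S=lambda x,y:(310+(x-400)/4-.4,195+y/4-.4)
hub=tri(ray("top",*T(169,149)),ray("scene",*S(617,160)));print("hub",hub)
print("hub@143",onz("top",*T(169,149),150),onz("scene",*S(617,160),150))
ht=tri(ray("top",*T(121,232)),ray("scene",*S(707,50)));print("handle top",ht)
hb=onz("scene",*S(702,118),145);print("hbase",hb)
# rim circle at z~137 from extremes
for z in(137,143):
    P=[onz("top",*T(x,y),z)[:2] for x,y in((58,155),(280,155),(169,45),(190,265))];print(np.array(P))
c=[onz("top",*T(x,y),6) for x,y in((343,152),(320,288),(55,250))]
print(c);print("edge lens",np.linalg.norm(c[0]-c[1]),np.linalg.norm(c[1]-c[2]))
v=c[2]-c[1];print("y axis ang",np.degrees(np.arctan2(v[1],v[0])));v=c[0]-c[1];print("x axis ang",np.degrees(np.arctan2(v[1],v[0])))
d=ht[0]-hub[0];print("r",np.hypot(*d[:2]),"ang",np.degrees(np.arctan2(d[1],d[0])))
# small
print("small handle",onz("top",423,188,134),"white",onz("top",207,268,143),"white handle",onz("top",200,238,197))
E
```

```text
hub (array([535.31, 170.18, 145.91]), np.float64(0.42878695868526867))
hub@143 [534.36 169.35 150.  ] [538.56 172.22 150.  ]
handle top (array([473.45, 188.6 , 195.24]), np.float64(0.3567173863894271))
hbase [476.93 192.56 145.  ]
[[534.05 240.19]
 [533.71 102.35]
 [605.37 173.28]
 [464.47 156.51]]
[[532.52 238.79]
 [532.18 101.87]
 [603.37 172.32]
 [463.41 155.67]]
[array([569.04,  68.13,   6.  ]), array([471.09,  83.75,   6.  ]), array([498.61, 270.  ,   6.  ])]
edge lens 99.19274405551262 188.2728895471164
y axis ang 81.59493608546623
x axis ang -9.056154548033872
r 64.54947315670593 ang 163.42153311956108
small handle [ 508.95 -228.92  134.  ] white [315.41 293.23 143.  ] white handle [380.99 296.79 197.  ]
```

Checks: handle radius 64.5 mm (65 expected), top 195 mm (197), foot plate 99x188 mm (100x190). The hub is at (535,170) with its x axis at −9°. The handle is at world 163°, so the wheel is at about 172° (3.0 rad) and 548° remain to the stop. I'll move above the handle, with the tips at about 222 mm.

Emit:
{"name": "arm_command", "arguments": {"series": [[1,10,0,-9,0,0,0],[1,20,0,-17,0,0,0],[1,26,0,-23,0,0,0],[1,30,0,-26,0,0,0],[1,30,0,-26,0,0,0],[1,30,0,-26,0,0,0],[1,30,0,-26,0,0,0],[1,30,0,-26,0,0,0],[1,30,0,-26,0,0,0],[1,30,0,-26,0,0,0],[1,30,0,-26,0,0,0],[1,24,0,-20,0,0,0],[1,16,0,-14,0,0,0],[1,10,0,-9,0,0,0],[1,0,0,0,0,0,0],[1,0,0,0,0,0,0]], "squeeze": 25}}

```text
time: 1.43
ee_pos: [473.4, 188.7, 241.6]
tool_rot: [[0.902, -0.0, 0.432], [-0.432, 0.0, 0.902], [-0.0, -1.0, -0.0]]
force: [-0.1, 0.7, -0.6]
opening: 1.0
```

```bash
python3 - <<'E'
from h import *
s=sense();print(s["time"],s["ee_pos"],s["qpos"],s["force"])
cv2.imwrite("pics/w1.png",camera("wrist")[...,::-1])
p=camera_params("wrist");T=np.eye(4);T[:3,:3]=s["tool_rot"];T[:3,3]=s["ee_pos"];M=np.linalg.inv(T@p["hand_eye"])
for q in([473.5,189,197],[535,170,145]):
    c=M@[*q,1];c=p["intrinsics"]@c[:3];print(c[:2]/c[2])
E
```

```text
1.4333 [473.41 188.69 241.58] [-38.69  11.65  11.48 112.1   -2.78  56.52  38.48] [-0.13  0.74 -0.64]
[315.95 231.81]
[328.2  284.51]
```

View pics/w1.png

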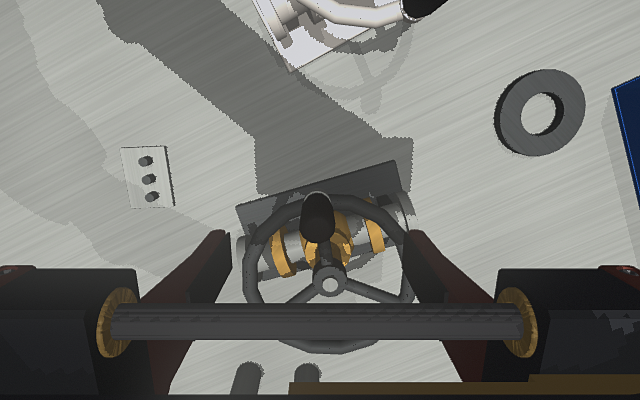

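The wrist view shows the black handle between the open fingers at (318,230) and the hub at (329,285). Those match the predicted (316,232) and (328,284.5). Next I'll descend to z=178 (tips at 159) and close.

Emit:
{"name": "arm_command", "arguments": {"series": [[1,0,10,0,0,0,0],[1,0,14,0,0,0,0],[1,0,14,0,0,0,0],[1,0,14,0,0,0,0],[1,0,8,0,0,0,0],[1,0,3,0,0,0,0],[1,0,0,0,0,0,0],[-1,0,0,0,0,0,0],[-1,0,0,0,0,0,0],[-1,0,0,0,0,0,0],[-1,0,0,0,0,0,0],[-1,0,0,0,0,0,0],[-1,0,0,0,0,0,0],[-1,0,0,0,0,0,0],[-1,0,0,0,0,0,0]], "squeeze": 25}}

```text
time: 2.73
ee_pos: [473.7, 189.6, 178.7]
tool_rot: [[0.903, 0.0, 0.43], [-0.43, 0.0, 0.903], [0.0, -1.0, 0.0]]
force: [-0.1, 0.2, 0.0]
opening: 0.431
```

```bash
cat > plan.py <<'E'
import sys
from h import *
HX,HY,R=535.,170.,65.
def plan(n,step):
    s=sense();p=s["ee_pos"];a0=np.degrees(np.arctan2(p[1]-HY,p[0]-HX))
    print("t",s["time"],"pos",p,"r",np.hypot(p[0]-HX,p[1]-HY),"ang",a0,"F",s["force"],"open",s["opening"]*88)
    c=p.copy();rows=[];Rt=s["tool_rot"].T
    for k in range(1,n+1):
        a=np.radians(a0+step*k);t=np.array([HX+R*np.cos(a),HY+R*np.sin(a),p[2]])
        d=np.round(Rt@(t-c),1);d[1]=0;rows.append([-1,d[0],0,d[2],0,0,0]);c=c+s["tool_rot"]@d
    print(str(rows).replace("np.float64(","").replace(")",""))
if __name__=="__main__": plan(int(sys.argv[1]),float(sys.argv[2]))
E
python3 plan.py 18 10
```

```text
t 2.7333 pos [473.7  189.64 178.72] r 64.37223453772818 ang 162.2344990215864 F [-0.07  0.22  0.03] open 37.91374181894007
[[-1, 1.9, 0, -11.1, 0, 0, 0], [-1, 4.4, 0, -10.5, 0, 0, 0], [-1, 6.1, 0, -9.5, 0, 0, 0], [-1, 7.7, 0, -8.3, 0, 0, 0], [-1, 9.0, 0, -6.9, 0, 0, 0], [-1, 10.0, 0, -5.2, 0, 0, 0], [-1, 10.9, 0, -3.4, 0, 0, 0], [-1, 11.2, 0, -1.4, 0, 0, 0], [-1, 11.3, 0, 0.5, 0, 0, 0], [-1, 11.1, 0, 2.5, 0, 0, 0], [-1, 10.4, 0, 4.4, 0, 0, 0], [-1, 9.6, 0, 6.1, 0, 0, 0], [-1, 8.3, 0, 7.7, 0, 0, 0], [-1, 6.8, 0, 9.0, 0, 0, 0], [-1, 5.2, 0, 10.1, 0, 0, 0], [-1, 3.4, 0, 10.8, 0, 0, 0], [-1, 1.4, 0, 11.3, 0, 0, 0], [-1, -0.5, 0, 11.3, 0, 0, 0]]
```

The opening is still 38 mm, so the fingers are still closing and I'll wait.

Emit:
{"name": "arm_command", "arguments": {"series": [[-1,0,0,0,0,0,0],[-1,0,0,0,0,0,0],[-1,0,0,0,0,0,0],[-1,0,0,0,0,0,0],[-1,0,0,0,0,0,0],[-1,0,0,0,0,0,0],[-1,0,0,0,0,0,0]]}}

```text
time: 3.32
ee_pos: [473.6, 189.5, 178.6]
tool_rot: [[0.903, -0.0, 0.43], [-0.43, -0.0, 0.903], [-0.0, -1.0, -0.0]]
force: [-0.4, -0.4, 0.8]
opening: 0.241
```

```bash
python3 plan.py 19 9
```

```text
t 3.3167 pos [473.59 189.55 178.6 ] r 64.45133246998692 ang 162.34239962643335 F [-0.39 -0.38  0.75] open 21.170697537104367
[[-1, 1.6, 0, -10.0, 0, 0, 0], [-1, 3.7, 0, -9.5, 0, 0, 0], [-1, 5.2, 0, -8.8, 0, 0, 0], [-1, 6.5, 0, -7.9, 0, 0, 0], [-1, 7.6, 0, -6.8, 0, 0, 0], [-1, 8.6, 0, -5.5, 0, 0, 0], [-1, 9.3, 0, -4.1, 0, 0, 0], [-1, 9.9, 0, -2.6, 0, 0, 0], [-1, 10.1, 0, -1.0, 0, 0, 0], [-1, 10.2, 0, 0.6, 0, 0, 0], [-1, 10.0, 0, 2.2, 0, 0, 0], [-1, 9.5, 0, 3.7, 0, 0, 0], [-1, 8.8, 0, 5.1, 0, 0, 0], [-1, 7.9, 0, 6.5, 0, 0, 0], [-1, 6.7, 0, 7.6, 0, 0, 0], [-1, 5.6, 0, 8.6, 0, 0, 0], [-1, 4.0, 0, 9.3, 0, 0, 0], [-1, 2.6, 0, 9.9, 0, 0, 0], [-1, 1.0, 0, 10.2, 0, 0, 0]]
```

It's gripped at about 21–22 mm. I'll try the first 45° and check.

Emit:
{"name": "arm_command", "arguments": {"series": [[-1,1.6,0,-10,0,0,0],[-1,3.7,0,-9.5,0,0,0],[-1,5.2,0,-8.8,0,0,0],[-1,6.5,0,-7.9,0,0,0],[-1,7.6,0,-6.8,0,0,0]]}}

```text
time: 3.73
ee_pos: [478.0, 139.8, 178.7]
tool_rot: [[0.903, 0.002, 0.43], [-0.43, 0.001, 0.903], [0.001, -1.0, 0.002]]
force: [5.5, 7.0, -8.3]
opening: 0.25
```

```bash
python3 plan.py 20 9
```

```text
t 3.7333 pos [477.98 139.84 178.7 ] r 64.50633834834163 ang -152.12296432125066 F [ 5.46  6.96 -8.34] open 21.960984185175814
[[-1, 8.3, 0, -5.8, 0, 0, 0], [-1, 9.4, 0, -4.0, 0, 0, 0], [-1, 9.9, 0, -2.5, 0, 0, 0], [-1, 10.2, 0, -0.9, 0, 0, 0], [-1, 10.1, 0, 0.7, 0, 0, 0], [-1, 10.0, 0, 2.2, 0, 0, 0], [-1, 9.5, 0, 3.8, 0, 0, 0], [-1, 8.7, 0, 5.3, 0, 0, 0], [-1, 7.8, 0, 6.5, 0, 0, 0], [-1, 6.7, 0, 7.7, 0, 0, 0], [-1, 5.5, 0, 8.6, 0, 0, 0], [-1, 4.0, 0, 9.4, 0, 0, 0], [-1, 2.5, 0, 9.9, 0, 0, 0], [-1, 0.9, 0, 10.2, 0, 0, 0], [-1, -0.7, 0, 10.1, 0, 0, 0], [-1, -2.3, 0, 10.0, 0, 0, 0], [-1, -3.8, 0, 9.4, 0, 0, 0], [-1, -5.2, 0, 8.8, 0, 0, 0], [-1, -6.6, 0, 7.8, 0, 0, 0], [-1, -7.6, 0, 6.7, 0, 0, 0]]
```

Emit:
{"name": "arm_command", "arguments": {"series": [[-1,8.3,0,-5.8,0,0,0],[-1,9.4,0,-4.0,0,0,0],[-1,9.9,0,-2.5,0,0,0],[-1,10.2,0,-0.9,0,0,0],[-1,10.1,0,0.7,0,0,0],[-1,10.0,0,2.2,0,0,0],[-1,9.5,0,3.8,0,0,0],[-1,8.7,0,5.3,0,0,0],[-1,7.8,0,6.5,0,0,0],[-1,6.7,0,7.7,0,0,0],[-1,5.5,0,8.6,0,0,0],[-1,4.0,0,9.4,0,0,0]]}}

```text
time: 4.73
ee_pos: [581.8, 124.5, 178.6]
tool_rot: [[0.902, -0.0, 0.431], [-0.431, -0.001, 0.902], [0.0, -1.0, -0.001]]
force: [-3.1, -2.1, 3.2]
opening: 0.247
```

```bash
python3 plan.py 20 9
```

```text
t 4.7333 pos [581.84 124.47 178.61] r 65.32299926997486 ang -44.18874241722857 F [-3.06 -2.08  3.17] open 21.761136978724675
[[-1, 2.2, 0, 10.0, 0, 0, 0], [-1, 0.9, 0, 10.2, 0, 0, 0], [-1, -0.7, 0, 10.1, 0, 0, 0], [-1, -2.3, 0, 10.0, 0, 0, 0], [-1, -3.8, 0, 9.4, 0, 0, 0], [-1, -5.2, 0, 8.8, 0, 0, 0], [-1, -6.5, 0, 7.8, 0, 0, 0], [-1, -7.7, 0, 6.7, 0, 0, 0], [-1, -8.6, 0, 5.5, 0, 0, 0], [-1, -9.4, 0, 4.0, 0, 0, 0], [-1, -9.9, 0, 2.5, 0, 0, 0], [-1, -10.2, 0, 0.9, 0, 0, 0], [-1, -10.1, 0, -0.7, 0, 0, 0], [-1, -10.0, 0, -2.3, 0, 0, 0], [-1, -9.5, 0, -3.8, 0, 0, 0], [-1, -8.7, 0, -5.2, 0, 0, 0], [-1, -7.8, 0, -6.5, 0, 0, 0], [-1, -6.7, 0, -7.7, 0, 0, 0], [-1, -5.5, 0, -8.7, 0, 0, 0], [-1, -4.0, 0, -9.3, 0, 0, 0]]
```

Emit:
{"name": "arm_command", "arguments": {"series": [[-1,2.2,0,10.0,0,0,0],[-1,0.9,0,10.2,0,0,0],[-1,-0.7,0,10.1,0,0,0],[-1,-2.3,0,10.0,0,0,0],[-1,-3.8,0,9.4,0,0,0],[-1,-5.2,0,8.8,0,0,0],[-1,-6.5,0,7.8,0,0,0],[-1,-7.7,0,6.7,0,0,0],[-1,-8.6,0,5.5,0,0,0],[-1,-9.4,0,4.0,0,0,0],[-1,-9.9,0,2.5,0,0,0],[-1,-10.2,0,0.9,0,0,0],[-1,-10.1,0,-0.7,0,0,0],[-1,-10.0,0,-2.3,0,0,0],[-1,-9.5,0,-3.8,0,0,0],[-1,-8.7,0,-5.2,0,0,0],[-1,-7.8,0,-6.5,0,0,0],[-1,-6.7,0,-7.7,0,0,0],[-1,-5.5,0,-8.7,0,0,0],[-1,-4.0,0,-9.3,0,0,0]]}}

```text
time: 6.4
ee_pos: [487.7, 214.6, 178.7]
tool_rot: [[0.902, 0.002, 0.431], [-0.431, -0.0, 0.902], [0.002, -1.0, 0.001]]
force: [10.4, -4.7, -6.1]
opening: 0.243
```

```bash
python3 plan.py 17 9
```

```text
t 6.4 pos [487.68 214.59 178.66] r 65.02370020110435 ang 136.70322889029876 F [10.35 -4.67 -6.07] open 21.39623197273717
[[-1, -2.3, 0, -9.9, 0, 0, 0], [-1, -0.8, 0, -10.2, 0, 0, 0], [-1, 0.9, 0, -10.2, 0, 0, 0], [-1, 2.4, 0, -9.9, 0, 0, 0], [-1, 3.9, 0, -9.4, 0, 0, 0], [-1, 5.4, 0, -8.7, 0, 0, 0], [-1, 6.7, 0, -7.7, 0, 0, 0], [-1, 7.7, 0, -6.6, 0, 0, 0], [-1, 8.8, 0, -5.3, 0, 0, 0], [-1, 9.4, 0, -3.8, 0, 0, 0], [-1, 9.9, 0, -2.4, 0, 0, 0], [-1, 10.2, 0, -0.7, 0, 0, 0], [-1, 10.2, 0, 0.8, 0, 0, 0], [-1, 9.9, 0, 2.4, 0, 0, 0], [-1, 9.4, 0, 4.0, 0, 0, 0], [-1, 8.7, 0, 5.3, 0, 0, 0], [-1, 7.7, 0, 6.7, 0, 0, 0]]
```

Emit:
{"name": "arm_command", "arguments": {"series": [[-1,-2.3,0,-9.9,0,0,0],[-1,-0.8,0,-10.2,0,0,0],[-1,0.9,0,-10.2,0,0,0],[-1,2.4,0,-9.9,0,0,0],[-1,3.9,0,-9.4,0,0,0],[-1,5.4,0,-8.7,0,0,0],[-1,6.7,0,-7.7,0,0,0],[-1,7.7,0,-6.6,0,0,0],[-1,8.8,0,-5.3,0,0,0],[-1,9.4,0,-3.8,0,0,0],[-1,9.9,0,-2.4,0,0,0],[-1,10.2,0,-0.7,0,0,0],[-1,10.2,0,0.8,0,0,0],[-1,9.9,0,2.4,0,0,0],[-1,9.4,0,4.0,0,0,0],[-1,8.7,0,5.3,0,0,0],[-1,7.7,0,6.7,0,0,0]]}}

```text
time: 7.82
ee_pos: [558.2, 109.3, 178.6]
tool_rot: [[0.902, 0.0, 0.431], [-0.431, -0.001, 0.902], [0.0, -1.0, -0.001]]
force: [-3.2, -1.5, 3.1]
opening: 0.248
```

```bash
python3 plan.py 14 4
```

```text
t 7.8167 pos [558.17 109.29 178.58] r 64.97745112391944 ang -69.10997801161115 F [-3.24 -1.49  3.1 ] open 21.834506471770503
[[-1, 3.0, 0, 3.4, 0, 0, 0], [-1, 2.8, 0, 3.6, 0, 0, 0], [-1, 2.5, 0, 3.8, 0, 0, 0], [-1, 2.2, 0, 3.9, 0, 0, 0], [-1, 2.0, 0, 4.1, 0, 0, 0], [-1, 1.7, 0, 4.2, 0, 0, 0], [-1, 1.3, 0, 4.3, 0, 0, 0], [-1, 1.1, 0, 4.5, 0, 0, 0], [-1, 0.7, 0, 4.4, 0, 0, 0], [-1, 0.5, 0, 4.5, 0, 0, 0], [-1, 0.1, 0, 4.6, 0, 0, 0], [-1, -0.2, 0, 4.5, 0, 0, 0], [-1, -0.5, 0, 4.5, 0, 0, 0], [-1, -0.8, 0, 4.5, 0, 0, 0]]
```

60° remain. I'll go 52° more slowly, then creep to the stop.

Emit:
{"name": "arm_command", "arguments": {"series": [[-1,3.0,0,3.4,0,0,0],[-1,2.8,0,3.6,0,0,0],[-1,2.5,0,3.8,0,0,0],[-1,2.2,0,3.9,0,0,0],[-1,2.0,0,4.1,0,0,0],[-1,1.7,0,4.2,0,0,0],[-1,1.3,0,4.3,0,0,0],[-1,1.1,0,4.5,0,0,0],[-1,0.7,0,4.4,0,0,0],[-1,0.5,0,4.5,0,0,0],[-1,0.1,0,4.6,0,0,0],[-1,-0.2,0,4.5,0,0,0],[-1,-0.5,0,4.5,0,0,0]]}}

```text
time: 8.9
ee_pos: [597.6, 151.3, 178.7]
tool_rot: [[0.902, 0.004, 0.431], [-0.431, -0.001, 0.902], [0.004, -1.0, 0.001]]
force: [4.7, -4.3, -1.4]
opening: 0.243
```

```bash
python3 plan.py 12 1.5
```

```text
t 8.9 pos [597.62 151.26 178.74] r 65.36004050474132 ang -16.664260796065182 F [ 4.74 -4.28 -1.38] open 21.347147010283273
[[-1, -0.6, 0, 1.6, 0, 0, 0], [-1, -0.4, 0, 1.7, 0, 0, 0], [-1, -0.3, 0, 1.7, 0, 0, 0], [-1, -0.5, 0, 1.6, 0, 0, 0], [-1, -0.4, 0, 1.6, 0, 0, 0], [-1, -0.5, 0, 1.7, 0, 0, 0], [-1, -0.6, 0, 1.6, 0, 0, 0], [-1, -0.5, 0, 1.6, 0, 0, 0], [-1, -0.7, 0, 1.6, 0, 0, 0], [-1, -0.6, 0, 1.5, 0, 0, 0], [-1, -0.7, 0, 1.6, 0, 0, 0], [-1, -0.8, 0, 1.5, 0, 0, 0]]
```

Emit:
{"name": "arm_command", "arguments": {"series": [[-1,-0.6,0,1.6,0,0,0],[-1,-0.4,0,1.7,0,0,0],[-1,-0.3,0,1.7,0,0,0],[-1,-0.5,0,1.6,0,0,0]]}}

```text
time: 9.23
ee_pos: [599.3, 158.2, 178.7]
tool_rot: [[0.902, 0.005, 0.431], [-0.431, -0.0, 0.902], [0.004, -1.0, 0.002]]
force: [6.6, -3.4, -3.4]
opening: 0.246
```

```bash
python3 plan.py 2 1.5
```

```text
t 9.2333 pos [599.25 158.2  178.74] r 65.32787907270763 ang -10.40888074474419 F [ 6.57 -3.4  -3.36] open 21.66790606831103
[[-1, -0.8, 0, 1.6, 0, 0, 0], [-1, -0.5, 0, 1.6, 0, 0, 0]]
```

Emit:
{"name": "arm_command", "arguments": {"series": [[-1,-0.5,0,1.6,0,0,0],[-1,-0.5,0,1.6,0,0,0]]}}

```text
time: 9.4
ee_pos: [599.6, 160.4, 178.7]
tool_rot: [[0.902, 0.004, 0.431], [-0.431, -0.002, 0.902], [0.005, -1.0, -0.0]]
force: [5.7, -8.7, -1.2]
opening: 0.242
```

Emit:
{"name": "arm_command", "arguments": {"series": [[-1,-0.5,0,1.6,0,0,0]]}}

```text
time: 9.48
ee_pos: [599.7, 160.5, 178.7]
tool_rot: [[0.902, 0.003, 0.432], [-0.432, -0.004, 0.902], [0.005, -1.0, -0.002]]
force: [4.1, -11.9, 0.1]
opening: 0.241
```

Emit:
{"name": "arm_command", "arguments": {"series": [[-1,-0.6,0,1.6,0,0,0]]}}

```text
time: 9.57
ee_pos: [599.7, 160.6, 178.7]
tool_rot: [[0.901, 0.003, 0.433], [-0.433, -0.006, 0.901], [0.005, -1.0, -0.004]]
force: [2.9, -15.5, 2.0]
opening: 0.244
```

```bash
python3 plan.py 2 1.5
```

```text
t 9.5667 pos [599.7  160.58 178.67] r 65.38299832927193 ang -8.2812407655946 F [  2.93 -15.49   1.97] open 21.458759374207638
[[-1, -0.9, 0, 1.5, 0, 0, 0], [-1, -0.6, 0, 1.6, 0, 0, 0]]
```

The stop is reached at world −8.3° (−9° expected): the position has stalled while the counter-force climbs. I'll press once more, then plan the back-off.

Emit:
{"name": "arm_command", "arguments": {"series": [[-1,-0.6,0,1.6,0,0,0],[-1,0,0,0,0,0,0]]}}

```text
time: 9.73
ee_pos: [599.7, 160.6, 178.7]
tool_rot: [[0.901, 0.002, 0.434], [-0.434, -0.007, 0.901], [0.005, -1.0, -0.006]]
force: [2.5, -15.7, 1.5]
opening: 0.244
```

```bash
python3 plan.py 14 -6
```

```text
t 9.7333 pos [599.72 160.61 178.69] r 65.39471145321268 ang -8.255432489323988 F [  2.46 -15.67   1.54] open 21.458996871210296
[[-1, 1.3, 0, -6.7, 0, 0, 0], [-1, 1.0, 0, -6.7, 0, 0, 0], [-1, 0.3, 0, -6.8, 0, 0, 0], [-1, -0.4, 0, -6.8, 0, 0, 0], [-1, -1.1, 0, -6.7, 0, 0, 0], [-1, -1.8, 0, -6.6, 0, 0, 0], [-1, -2.5, 0, -6.3, 0, 0, 0], [-1, -3.2, 0, -6.1, 0, 0, 0], [-1, -3.7, 0, -5.6, 0, 0, 0], [-1, -4.4, 0, -5.3, 0, 0, 0], [-1, -4.8, 0, -4.7, 0, 0, 0], [-1, -5.3, 0, -4.3, 0, 0, 0], [-1, -5.8, 0, -3.6, 0, 0, 0], [-1, -6.1, 0, -3.1, 0, 0, 0]]
```

Emit:
{"name": "arm_command", "arguments": {"series": [[-1,1.3,0,-6.7,0,0,0],[-1,1.0,0,-6.7,0,0,0],[-1,0.3,0,-6.8,0,0,0],[-1,-0.4,0,-6.8,0,0,0],[-1,-1.1,0,-6.7,0,0,0],[-1,-1.8,0,-6.6,0,0,0],[-1,-2.5,0,-6.3,0,0,0],[-1,-3.2,0,-6.1,0,0,0],[-1,-3.7,0,-5.6,0,0,0],[-1,-4.4,0,-5.3,0,0,0],[-1,-4.8,0,-4.7,0,0,0],[-1,-5.3,0,-4.3,0,0,0],[-1,-5.8,0,-3.6,0,0,0],[-1,0,0,0,0,0,0]]}}

```text
time: 10.9
ee_pos: [537.8, 105.8, 178.6]
tool_rot: [[0.901, 0.0, 0.434], [-0.434, -0.006, 0.901], [0.003, -1.0, -0.005]]
force: [-1.1, -14.9, 2.5]
opening: 0.243
```

```bash
python3 plan.py 5 -3
```

```text
t 10.9 pos [537.81 105.79 178.64] r 64.26870710968309 ang -87.48973768899783 F [ -1.12 -14.86   2.51] open 21.382420176675673
[[-1, -2.7, 0, -2.2, 0, 0, 0], [-1, -3.1, 0, -1.3, 0, 0, 0], [-1, -3.2, 0, -1.2, 0, 0, 0], [-1, -3.2, 0, -1.1, 0, 0, 0], [-1, -3.3, 0, -0.8, 0, 0, 0]]
```

The commanded pose still leads the wheel by a few mm inward (+y), left over from pressing on the stop. I'll relieve that offset while finishing the last 11°.

Emit:
{"name": "arm_command", "arguments": {"series": [[-1,-2.4,0,-2,0,0,0],[-1,-2.4,0,-2,0,0,0],[-1,-2.4,0,-2,0,0,0],[-1,-2.4,0,-2,0,0,0],[-1,0,0,0,0,0,0]]}}

```text
time: 11.32
ee_pos: [525.7, 106.2, 178.6]
tool_rot: [[0.902, 0.0, 0.432], [-0.432, -0.002, 0.902], [0.001, -1.0, -0.002]]
force: [-0.7, -7.4, 2.2]
opening: 0.246
```

```bash
python3 plan.py 2 -1
```

```text
t 11.3167 pos [525.68 106.2  178.6 ] r 64.47762110673939 ang -98.31416922525219 F [-0.65 -7.39  2.2 ] open 21.64531755024564
[[-1, -0.9, 0, -0.8, 0, 0, 0], [-1, -1.1, 0, -0.3, 0, 0, 0]]
```

It's backed off exactly 90° (−8.3° to −98.3°). I'll relieve the residual radial push, open, wait and lift.

Emit:
{"name": "arm_command", "arguments": {"series": [[-1,0.8,0,-1.6,0,0,0],[-1,0,0,0,0,0,0]]}}

```text
time: 11.48
ee_pos: [525.7, 106.1, 178.6]
tool_rot: [[0.903, 0.0, 0.43], [-0.43, -0.0, 0.903], [0.0, -1.0, -0.0]]
force: [-1.1, -4.3, 0.9]
opening: 0.253
```

Emit:
{"name": "arm_command", "arguments": {"series": [[0.2,0,0,0,0,0,0],[0.2,0,0,0,0,0,0],[0.2,0,0,0,0,0,0],[0.2,0,0,0,0,0,0],[0.2,0,0,0,0,0,0],[0.2,0,0,0,0,0,0],[0.2,0,0,0,0,0,0],[0.2,0,0,0,0,0,0]]}}

```text
time: 12.15
ee_pos: [525.7, 106.4, 178.6]
tool_rot: [[0.903, 0.0, 0.43], [-0.43, 0.0, 0.903], [-0.0, -1.0, 0.0]]
force: [-0.1, -0.7, 0.0]
opening: 0.597
```

Released at about 52 mm with no contact force. I'll lift 80 mm and look.

Emit:
{"name": "arm_command", "arguments": {"series": [[0.2,0,-6,0,0,0,0],[0.2,0,-12,0,0,0,0],[0.2,0,-18,0,0,0,0],[0.2,0,-20,0,0,0,0],[0.2,0,-20,0,0,0,0],[0.2,0,-14,0,0,0,0],[0.2,0,-8,0,0,0,0],[0.2,0,0,0,0,0,0],[0.2,0,0,0,0,0,0]]}}

```text
time: 12.9
ee_pos: [525.6, 106.4, 276.6]
tool_rot: [[0.903, 0.0, 0.43], [-0.43, 0.0, 0.903], [0.0, -1.0, 0.0]]
force: [0.5, 0.5, -0.3]
opening: 0.6
```

```bash
python3 - <<'E'
from h import *
s=sense();print(s["time"],s["ee_pos"],s["force"],s["opening"])
cv2.imwrite("pics/w2.png",camera("wrist")[...,::-1])
a=camera("scene")[...,::-1];cv2.imwrite("pics/s2.png",a)
p=camera_params("wrist");T=np.eye(4);T[:3,:3]=s["tool_rot"];T[:3,3]=s["ee_pos"];M=np.linalg.inv(T@p["hand_eye"])
for q in([525.7,106.1,197],[535,170,145]):
    c=M@[*q,1];c=p["intrinsics"]@c[:3];print(c[:2]/c[2])
E
```

```text
12.9 [525.64 106.38 276.6 ] [ 0.53  0.5  -0.3 ] 0.5998265744624843
[315.2  213.58]
[391.24 171.5 ]
```

View pics/w2.png

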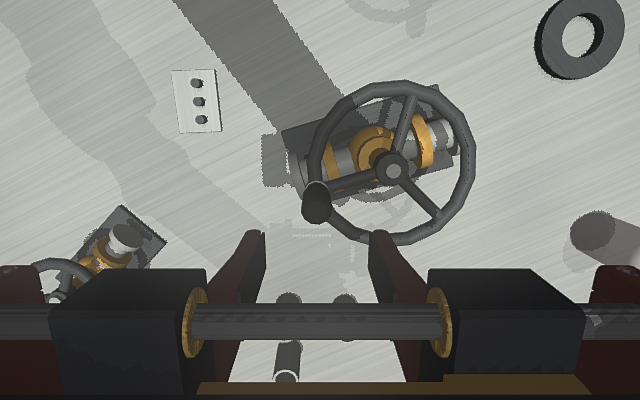

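View pics/s2.png

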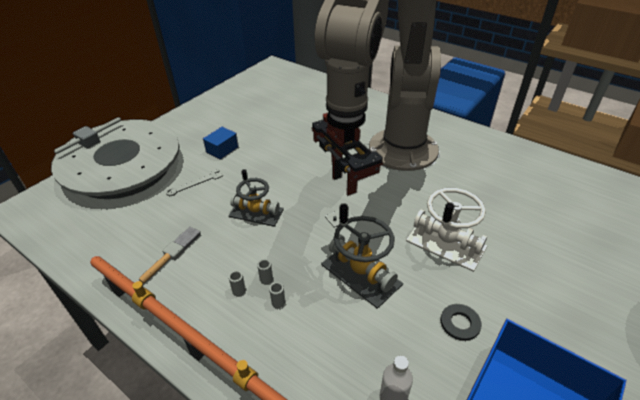

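In the wrist view the handle stands at (317,210) (predicted (315,214)) and the hub at (393,171) (predicted (391,171.5)), with the fingers clear. In the scene picture the small valve at (255,200) looks unchanged.

```bash
python3 -c "
from workcell import *
print(sense()['time'],finish_job())"
```

```text
the job is handed in; nothing more can be done
13.0 None
```

I opened the larger valve to its stop, backed it off a quarter turn, let go and handed the job in at 13.0 s.

- **Opening:** I gripped the dark wheel's handle and wound it counter-clockwise about 549° (1.5 turns). At world −8.3° it stopped moving while the force against me rose to about 16 N. I had predicted −9° from the foot plate.
- **Backing off:** I turned it 90° clockwise to −98.3°, measured from the gripper's position. I then relieved the leftover side force, opened the fingers and lifted 98 mm clear.
- **Last checks:** In the wrist picture the handle and hub were within about 4 pixels of where they should be. The wrist force was under 1 N. The smaller valve and the white look-alike looked unmoved in the scene picture, judged by eye.
- **Disagreement:** The stop angle differed from my estimate by about 0.7°, which is within how well I could measure the foot plate. Just after leaving the stop there was about 15 N of leftover inward push, from the commanded pose leading the wheel, and I corrected it before letting go.

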